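# Hold a hand probe down on the sprung checking station

### The arm

A 6-joint arm with a two-finger parallel gripper is mounted at the origin on a cart in front of the work surface, level with it; the furniture and walls round the work are solid. World frame = base frame: x ahead of the robot, y to its left, z up, the work surface at z = 0. Lengths are in m, angles in rad, forces in N, time in s.
With the tool pointing down it reaches from about 0.3 to 0.825 m from the base axis. Payload 5.4 kg.
Tool frame: the origin (TCP) lies between the finger pads; the fingertips stand 17 mm ahead of it and the grasp point (between the pads) lies 2 mm behind it; z points along the fingers, y is the line along which they close (so a half turn about z gives the same grasp; the last joint's range is limited). The gripper opens to 92 mm and grips with 3 to 60 N. Pads are 20 mm wide; open, the fingers measure 128 mm over their backs; the gripper's body (75 mm by 189 mm) begins 69 mm behind the grasp point.
Start: joints at [0.903, 0.158, 1.597, -0, 1.386, -0.21], TCP at [0.254, 0.516, 0.232] pointing down, gripper open.
Joint ranges: [-2.91, 2.91], [-0.94, 2.29], [0.18, 2.7], [-1.29, 4.43], [0.17, 2.64], [-3, 3]. Speed limits (rad/s): [2.57, 2.57, 3.14, 3.14, 3.14, 3.14].

### API

Orientations are given as a unit quaternion [w, x, y, z].
In Python, from cell import * gives the robot as it stands. The module is installed in compiled form; this text tells all that it offers.
- The arm moves only by the tool step_arm, never from a script. Its argument "increments" is a list that holds one entry, the list of rows, each a list of 6 numbers: the shift along the tool's x, y, z in mm, then the turn, a rotation vector about the tool's x, y, z in degrees. A call has 1 to 20 rows; each row is the pose to reach, as a shift and turn from the pose commanded when the call began, along the tool's axes at that moment; what a row does not reach only later rows make up. A row lasts 1/10 s, in which the tool goes at most 50 mm and 8.59 degrees, less where a joint would pass 70% of its speed; a pose out of reach is approached as far as the arm can. A call with a gripper value outside its range is refused whole. "grip" is the opening, from 0 (shut) to 1 (fully open), set as the call begins (left out, the last holds). The fingers move at their own pace and stop on an object; the grip force is fixed at half the most. Time passes only in rows, so rows that repeat a pose let the fingers close. It gives the time, the measured TCP pose, the force and the opening at its end, in the units of the state.
- read_state(): the state, without advancing time (a new reading comes with each control period).
- snapshot(name): name is "scene" or "top" or "wrist"; returns (picture, depth): 420x560x3 uint8, red, green, blue; 420x560 float32, m along the optical axis (not along the pixel's ray), 0 where there is no reading.
- camera_info(name): a dict with "mtx" (3x3 intrinsics, pixels), "rvec" (rotation vector, rad) and "tvec" (3), from world to camera coordinates, as OpenCV has them; the wrist camera has in their place "mount" (4x4, takes a point from camera to tool coordinates, whose origin is the TCP and whose axes are the flange's). Camera axes: x right, y down, z forward; pixel columns grow to the right and rows downward; lengths in m; the calibration is good to about 2 mm. The wrist camera is an equidistant fisheye: a pixel r from the principal point sees the ray r / f radians off the axis. A picture is of the moment at which its call begins: read the wrist's pose just before it. camera_info takes no time and is no camera call.
- close_job(): hands the job in, once; it reports no verdict.
The state is a dict: "time": time; "joint_pos": joint angles; "joint_velocities": joint speeds; "joint_efforts": joint torques, N m; "tcp_pos": TCP position; "orientation": TCP orientation; "ft_force": force on the tool from outside, world axes, zero at the start; "wrist_torque": the same for the moment, N m; "width": opening from 0.0 (shut) to 1.0 (fully open).
Only numpy, scipy, OpenCV 4.12 (cv2) and the standard library are available. Lean on these libraries where they do the work, as an engineer would, in place of code of your own. Each camera call takes 0.05 s, during which the arm holds its last target. There are 200 camera calls.

### The job

Pull the orange-handled probe straight up out of its holder, stand its steel tip in the small cup of the spring-loaded checking station, and press the cup gently down until it meets its hard stop and no yellow shows below its flange. Finish there, still gripping the probe upright and holding the cup down on its stop: do not let go or put the probe down. Leave the grey and blue probes standing in the holder, and do not ram the station.

Things in the scene. Friction and masses are not known exactly. Their poses are not given: they have to be found in the camera images.
- orange_probe: The probe to use: orange handle, standing upright in the holder: round handle 20 mm across and 54 mm long above a black collar 30 mm across and 6 mm thick, below it a steel stem 10 mm across and 60 mm long; 55 to 115 g. Origin on the stem's axis at the underside of the collar; z points up the handle (handle from z = 6 to 60 mm, stem tip at z = -60 mm). The collar is wider than the handle, so fingertips closed on the handle just above it can also press down on it.
- orange_probe_tip (a point): Centre of the orange probe's flat lower stem end, 60 mm below its origin.
- grey_probe: Grey-handled probe, otherwise the same as the orange one, standing upright in the holder: round handle 20 mm across and 54 mm long above a black collar 30 mm across and 6 mm thick, below it a steel stem 10 mm across and 60 mm long; 55 to 115 g. Leave it.
- blue_probe: Blue-handled probe, otherwise the same as the orange one, standing upright in the holder: round handle 20 mm across and 54 mm long above a black collar 30 mm across and 6 mm thick, below it a steel stem 10 mm across and 60 mm long; 55 to 115 g. Leave it.
- holder: White block 60 x 196 x 70 mm on a grey foot 84 x 220 x 6 mm, fixed to the bench. Origin at the centre of its underside, z up, y along the row of three bores (13 mm wide, 66 mm deep, 66 mm apart, the middle one at the origin). Each probe hangs in a bore with its collar lying on the block's top (z = 70 mm); which probe is in which bore varies.
- checker: Checking station fixed to the bench: grey base plate 100 x 100 x 12 mm with an aluminium guide tube 42 mm across, whose top is 44 mm above the bench, and the sprung steel cup above it. Origin at the centre of the plate's underside, z up; the cup is on this axis. Pushing on it with more than 60 N counts as ramming.
- plunger_seat (a point): Centre of the cup's inner floor, 66 mm above the bench with the cup free, 54 mm with it on its stop. The cup's hole is 15 mm wide and 12 mm deep, its outside 32 mm across; below it a flange 46 mm across and 6 mm thick, and below that a yellow shank that shows while the cup is up.
- plunger (a joint): Travel of the cup straight down, m: 0 free (spring pushes it up), 0.012 on the hard stop, where the flange meets the guide tube. The spring needs 4 N to start and 10 N at the stop (500 N/m); beyond that the stop is rigid.
Mind the look-alikes: they are no part of the job. There is more than one size of the orange_probe; the job needs the largest.

How it is judged:
By the outcome, as a careful person would: the job done as asked, in the order asked, and still so for the second after the job is handed in, while the arm keeps its last pose, push and grip.
It also fails if it takes over 42 s, if anything falls off the work surface, if the arm or the gripper's body presses on something with over 40 N, if the wrist force passes 120 N, or if a joint passes its speed limit or range.

## Working session

There is one attempt and no reset: what is moved stays moved. The work goes in short steps, Python scripts to look and compute and a tool call to move; the robot and the scene stay as the last step left them, time stands still between calls to the robot, and variables do not carry over. Pictures are saved under pics/ and viewed, on a budget of 10 in all, crops included, one or two more only if the job needs it, and the job is handed in when it is done.

Besides the shell and the picture viewer there is one more tool, called after ">>>" as name(argument=value, ...), one argument or row to a line, values as JSON. step_arm: Moves the arm, as the interface text tells. Its arguments: {"type":"object","properties":{"increments":{"type":"array"},"grip":{"type":"number"}},"required":["increments"]}

```bash
mkdir -p pics; cat > h.py <<'E'
from cell import *
import numpy as np, cv2
def snap(n,f=None):
    p,d=snapshot(n); np.savez(f'pics/{f or n}.npz',p=p,d=d); return p,d
def save(f,p,s=1):
    cv2.imwrite(f'pics/{f}.png',cv2.cvtColor(cv2.resize(p,None,fx=s,fy=s,interpolation=cv2.INTER_CUBIC),cv2.COLOR_RGB2BGR))
def toworld(n,uv,z):
    c=camera_info(n);K=np.array(c['mtx']);R=cv2.Rodrigues(np.array(c['rvec'],float))[0];t=np.array(c['tvec'],float).ravel()
    o=-R.T@t; r=R.T@np.linalg.inv(K)@np.array([uv[0],uv[1],1.]); return o+r*(z-o[2])/r[2]
def deproj(n,uv,d):
    c=camera_info(n);K=np.array(c['mtx']);R=cv2.Rodrigues(np.array(c['rvec'],float))[0];t=np.array(c['tvec'],float).ravel()
    return R.T@(d*np.linalg.inv(K)@np.array([uv[0],uv[1],1.])-t)
E
python3 - <<'E'
from h import *
a,_=snap('scene');b,_=snap('top')
save('s1',a,1.4);save('t1',b,1.4)
print(read_state()); print(camera_info('top'),camera_info('scene'))
E
```

```text
{'time': 0.1, 'joint_pos': array([ 9.02908799e-01,  1.59007074e-01,  1.59805528e+00, -2.04652058e-05,
        1.38621582e+00, -2.10091327e-01]), 'joint_velocities': array([-0.00130725, -0.00271479, -0.00194521, -0.00067776,  0.00041381,
        0.00101857]), 'joint_efforts': array([ 9.20431085e-04, -3.86502814e+01, -3.22963464e+01,  7.04614492e-02,
        3.38795478e-02, -4.63939125e-05]), 'tcp_pos': array([0.25382222, 0.51536072, 0.23073109]), 'orientation': array([-3.49090181e-04,  2.26902585e-01,  9.73917094e-01, -7.67124937e-04]), 'ft_force': array([ 0.7897398 ,  0.09628898, -0.8565388 ]), 'wrist_torque': array([0.07859361, 0.05199127, 0.0473664 ]), 'width': 1.0029499661251466}
{'mtx': array([[488.96088378,   0.        , 273.48781003],
       [  0.        , 488.96088378, 203.72862908],
       [  0.        ,   0.        ,   1.        ]]), 'rvec': array([ 2.12244075, -2.12016856,  0.21278819]), 'tvec': array([-0.03084154,  0.45410555,  1.13531249])} {'mtx': array([[491.70545078,   0.        , 271.98650352],
       [  0.        , 491.70545078, 211.30502595],
       [  0.        ,   0.        ,   1.        ]]), 'rvec': array([ 2.0370544 , -1.01214415,  0.52963233]), 'tvec': array([-0.28793411,  0.2555392 ,  0.77903024])}
```

View pics/s1.png

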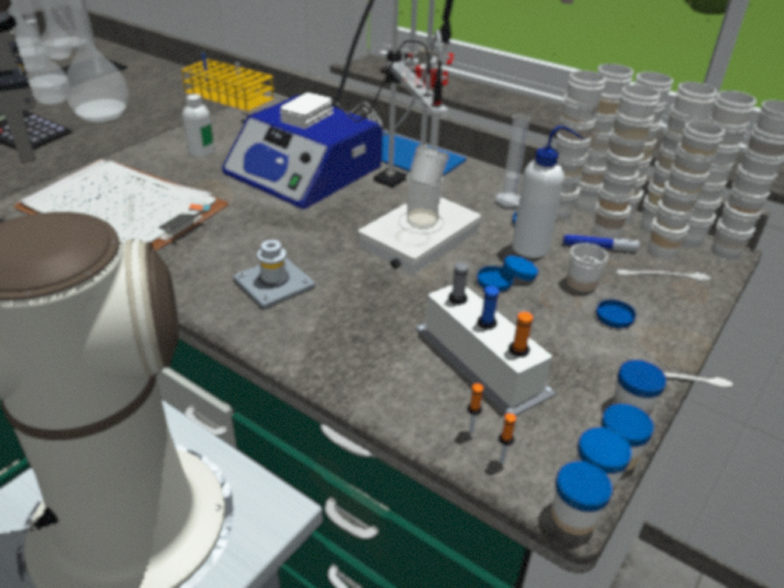

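View pics/t1.png

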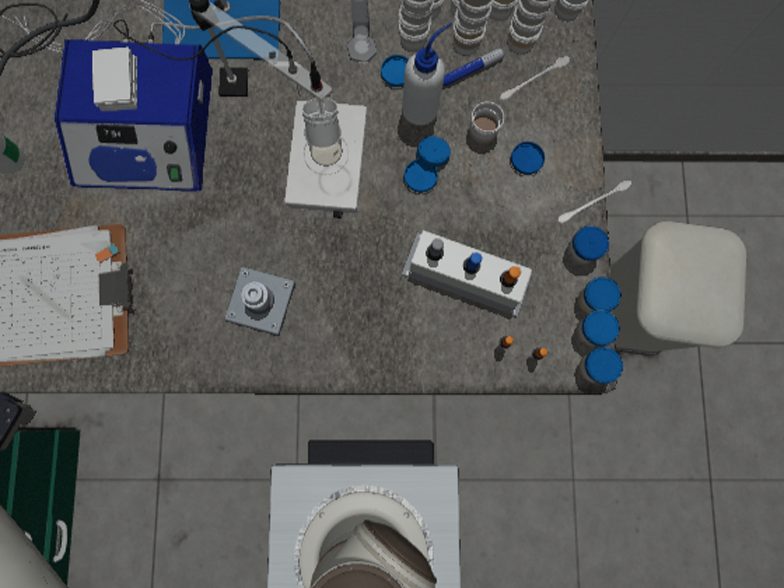

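The possible orange probes, in scene pixels, are the one in the holder (521,333) and two small ones on the bench at (476,398) and (509,428). The holder one is the largest and is the one described. The station is at scene (271,265) and top (257,296). I'll check my choice in one close crop and take measurements.

```bash
python3 - <<'E'
from h import *
p=np.load('pics/top.npz')['p'];d=np.load('pics/top.npz')['d']
a=cv2.resize(p[155:265,280:400],None,fx=5,fy=5,interpolation=cv2.INTER_CUBIC) # x5
b=cv2.resize(p[180:250,150:220],None,fx=5,fy=5,interpolation=cv2.INTER_CUBIC)
c=np.zeros((550,950+10,3),np.uint8);c[:,:600]=a;c[:350,610:]=b
save('crop',c,.83)
# depth clouds
c=camera_info('top');K=np.array(c['mtx']);R=cv2.Rodrigues(np.array(c['rvec']))[0];t=np.array(c['tvec']).ravel()
v,u=np.mgrid[0:420,0:560]
P=(np.stack([(u-K[0,2])/K[0,0]*d,(v-K[1,2])/K[1,1]*d,d],-1)-t)@R
np.save('pics/P.npy',P)
def reg(v0,v1,u0,u1,z0,z1,m=None):
    s=P[v0:v1,u0:u1]; k=(s[...,2]>z0)&(s[...,2]<z1)&(d[v0:v1,u0:u1]>0)
    return s[k]
top=reg(160,230,285,385,.066,.0745)
r=cv2.minAreaRect((top[:,:2]*1000).astype(np.float32));print('block',len(top),r,np.median(top[:,2]))
hs=p.astype(int);o=(hs[...,0]>150)&(hs[...,1]<130)&(hs[...,2]<80)&(np.arange(560)[None]>330)&(np.arange(420)[:,None]<270)&(np.arange(420)[:,None]>180)
n,l,st,ce=cv2.connectedComponentsWithStats(o.astype(np.uint8))
for i in range(1,n):
    if st[i,4]>5: q=P[l==i]; print(ce[i],st[i],q.max(0),q.min(0), np.median(q[q[:,2]>q[:,2].max()-.006],0))
ck=reg(180,250,150,220,.07,.09);print('cup',len(ck),cv2.minAreaRect((ck[:,:2]*1000).astype(np.float32)))
ck=reg(180,250,150,220,.005,.02);print('plate',cv2.minAreaRect((ck[:,:2]*1000).astype(np.float32)))
print('bench z',np.median(P[250:270,200:300,2]))
E
```

```text
block 1560 ((484.22015380859375, -179.49880981445312), (196.3158416748047, 61.90592956542969), 69.58180236816406) 0.06992453525829762
[367.44186047 193.72093023] [364 191   8   7  43] [ 0.46711386 -0.23291632  0.13271848] [ 0.45299561 -0.24923526  0.12566017] [ 0.46022582 -0.24025266  0.12997052]
[363.5 242.2] [361 240   6   5  20] [ 0.36177796 -0.23141336  0.0854566 ] [ 0.35261426 -0.24363557  0.07712311] [ 0.35717376 -0.23781935  0.08237307]
[387.9 250.7] [386 249   5   5  20] [ 0.34153121 -0.28882335  0.08376866] [ 0.33204494 -0.29848991  0.07690658] [ 0.33689467 -0.2933929   0.0807311 ]
cup 124 ((434.6632995605469, 187.4602813720703), (30.721540451049805, 29.850616455078125), 79.9524154663086)
plate ((439.1123962402344, 190.17584228515625), (166.55459594726562, 172.6812744140625), 0.23048685491085052)
bench z -0.00022513819139071296
```

View pics/crop.png

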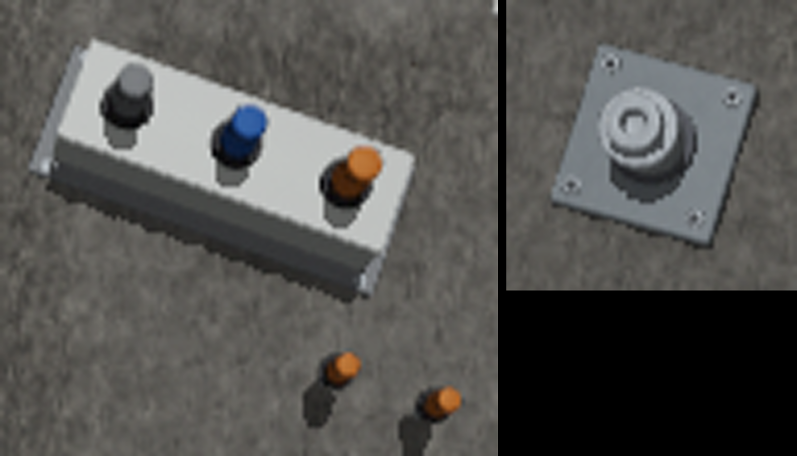

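The crop confirms the choice: the orange probe at the right end of the holder is clearly larger than the two on the bench. It stands at about (0.461, -0.241) and the cup at (0.435, 0.187). I'll move above it with the fingers closing across the row.

>>> step_arm(
  increments=[
    [[-26,-29.4,0,0,0,4.21],[-52,-58.8,0,0,0,8.42],[-78,-88.1,0,0,0,12.63],[-104,-117.5,0,0,0,16.84],[-130,-146.9,0,0,0,21.05],[-156,-176.3,0,0,0,25.26],[-182,-205.7,0,0,0,29.47],[-208,-235,0,0,0,33.68],[-234,-264.4,0,0,0,37.89],[-260,-293.8,0,0,0,42.1],[-286,-323.2,0,0,0,46.31],[-312,-352.6,0,0,0,50.52],[-338,-381.9,0,0,0,54.73],[-364,-411.3,0,0,0,58.94],[-390,-440.7,0,0,0,63.15],[-416,-470.1,0,0,0,67.36],[-442,-499.5,0,0,0,71.57],[-468,-528.8,0,0,0,75.78],[-520,-587.6,0,0,0,84.2],[-520,-587.6,0,0,0,84.2]],
  ],
  grip=1,
)

```text
time: 2.1
tcp_pos: [0.4609, -0.2441, 0.2311]
orientation: [-0.0, 0.823, 0.568, -0.0]
ft_force: [0.4, 0.5, -0.2]
width: 1.002
```

```bash
cat >> h.py <<'E'
from scipy.spatial.transform import Rotation as Ro
def pose():
    s=read_state();q=s['orientation'];return s['time'],s['tcp_pos'],Ro.from_quat([*q[1:],q[0]]).as_matrix(),s
def wr(f):
    s=pose();p,d=snap('wrist',f);return s,p,d
def wray(uv,R,T):
    c=camera_info('wrist');K=np.array(c['mtx']);M=np.array(c['mount'])
    x=(uv[0]-K[0,2])/K[0,0];y=(uv[1]-K[1,2])/K[1,1];th=np.hypot(x,y)
    v=np.array([np.sin(th)*x/th,np.sin(th)*y/th,np.cos(th)])
    return R@M[:3,3]+T, R@M[:3,:3]@v
def wz(uv,z,R,T):
    o,r=wray(uv,R,T);return o+r*(z-o[2])/r[2]
E
python3 - <<'E'
from h import *
(t,T,R,s),p,d=wr('w1')
save('w1',p,1.4);print(t,T,R.round(4),s['joint_pos'],camera_info('wrist'))
E
```

```text
2.1 [ 0.46092271 -0.24408951  0.23106409] [[ 3.538e-01  9.353e-01 -5.000e-04]
 [ 9.353e-01 -3.538e-01 -3.000e-04]
 [-4.000e-04 -3.000e-04 -1.000e+00]] [-7.18662472e-01  1.99730663e-02  1.74598875e+00 -5.39202825e-04
  1.37577728e+00 -3.56957236e-01] {'mtx': array([[325.1922621 ,   0.        , 272.41358156],
       [  0.        , 325.1922621 , 212.31885931],
       [  0.        ,   0.        ,   1.        ]]), 'mount': array([[ 1.39873400e-04, -9.63114679e-01, -2.69091241e-01,
         7.63081096e-02],
       [ 9.99999514e-01,  3.97437705e-04, -9.02685481e-04,
         7.50435659e-04],
       [ 9.76336642e-04, -2.69090983e-01,  9.63114266e-01,
        -1.52790788e-01],
       [ 0.00000000e+00,  0.00000000e+00,  0.00000000e+00,
         1.00000000e+00]])}
```

View pics/w1.png

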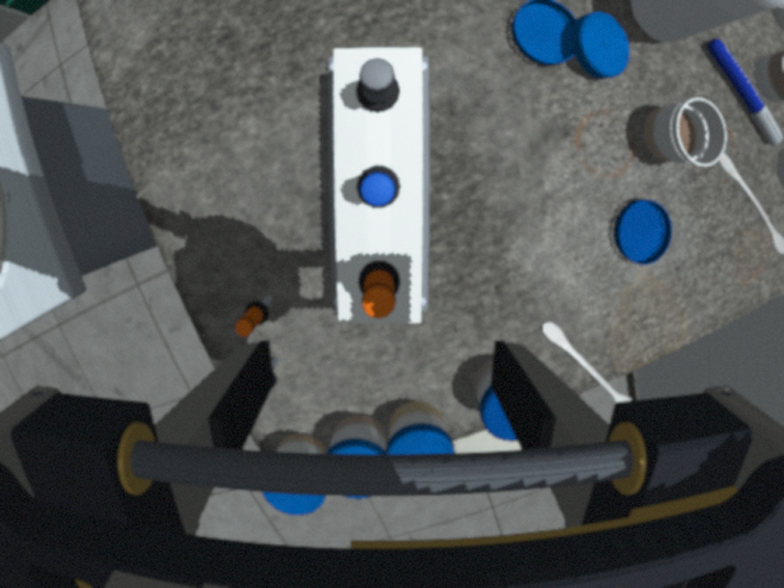

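The wrist view shows the orange handle top at pixel (379,301), its collar near (378,282), and the fingers straddling it across the row.

```bash
python3 - <<'E'
from h import *
t,T,R,s=pose();k=1/1.4
for uv,z in [((379,302),.13),((378,186),.13),((377.5,73),.13),((379,283),.076)]:
    print(wz((uv[0]*k,uv[1]*k),z,R,T))
p=np.load('pics/wrist.npz' if 0 else 'pics/w1.npz')['p'].astype(int)
m=(p[...,0]>120)&(p[...,2]<70)&(p[...,0]>1.4*p[...,1]);m[:180]=0;m[240:]=0;m[:,:240]=0;m[:,310:]=0
v,u=np.where(m);print(u.mean(),u.min(),u.max(),v.min(),v.max())
E
```

```text
[ 0.46138052 -0.24446515  0.13      ]
[ 0.48446075 -0.18193063  0.13      ]
[ 0.50676119 -0.1220951   0.13      ]
[ 0.46039522 -0.24627983  0.076     ]
263.44303797468353 259 267 215 226
```

>>> step_arm(
  increments=[
    [[0,0,30,0,0,0],[0,0,60,0,0,0],[0,0,90,0,0,0],[0,0,110,0,0,0],[0,0,125,0,0,0],[0,0,135,0,0,0],[0,0,135,0,0,0],[0,0,135,0,0,0]],
  ],
)

```text
time: 2.95
tcp_pos: [0.4611, -0.2413, 0.0971]
orientation: [0.0, 0.821, 0.571, 0.0]
ft_force: [1.4, -1.0, -0.1]
width: 0.997
```

```bash
python3 - <<'E'
from h import *
(t,T,R,s),p,d=wr('w2')
save('w2',p[120:420],1.4);print(t,T,s['ft_force'])
E
```

```text
2.95 [ 0.46112065 -0.24126809  0.09708216] [ 1.40858685 -0.99786847 -0.08101452]
```

View pics/w2.png

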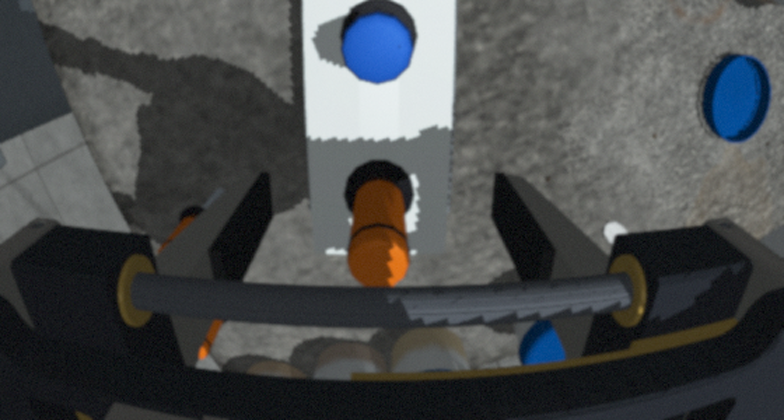

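Now close up: the handle top is at crop pixel (378,260), centred between the fingers. I'll check the offset along the pads before closing.

```bash
python3 - <<'E'
from h import *
t,T,R,s=pose()
for uv,z in [((378,258),.13),((378,46),.13),((379,189),.076)]:
    w=wz((uv[0]/1.4,uv[1]/1.4+120),z,R,T);print(w,(R.T@(w-T)*1000).round(1))
E
```

```text
[ 0.46158728 -0.23977879  0.13      ] [  1.7  -0.4 -32.5]
[ 0.48398565 -0.18001234  0.13      ] [ 65.5  -0.3 -32.5]
[ 0.46170655 -0.23966807  0.076     ] [ 1.9 -0.4 21.5]
```

>>> step_arm(
  increments=[
    [[1,0,0,0,0,0],[1,0,0,0,0,0],[1,0,0,0,0,0],[1,0,0,0,0,0],[1,0,0,0,0,0],[1,0,0,0,0,0],[1,0,0,0,0,0],[1,0,0,0,0,0],[1,0,0,0,0,0],[1,0,0,0,0,0],[1,0,0,0,0,0],[1,0,0,0,0,0]],
  ],
  grip=0,
)

```text
time: 4.2
tcp_pos: [0.4612, -0.2402, 0.0966]
orientation: [-0.0, 0.821, 0.57, -0.0]
ft_force: [0.4, -0.1, -0.0]
width: 0.216
```

>>> step_arm(
  increments=[
    [[0,0,-5,0,0,0],[0,0,-12,0,0,0],[0,0,-22,0,0,0],[0,0,-34,0,0,0],[0,0,-46,0,0,0],[0,0,-58,0,0,0],[0,0,-70,0,0,0],[0,0,-82,0,0,0],[0,0,-92,0,0,0],[0,0,-98,0,0,0],[0,0,-100,0,0,0],[0,0,-100,0,0,0],[0,0,-100,0,0,0]],
  ],
)

```text
time: 5.5
tcp_pos: [0.461, -0.24, 0.196]
orientation: [-0.001, 0.821, 0.57, -0.0]
ft_force: [0.2, -0.5, -0.3]
width: 0.212
```

```bash
python3 - <<'E'
from h import *
t,T,R,s=pose();print(t,T,s['ft_force'],R.round(4))
w=R.T@(np.array([.4347,.1875,.2])-T)*1000;print(w)
E
```

```text
5.5 [ 0.46096909 -0.23997472  0.19599471] [ 0.15907509 -0.46539616 -0.34773495] [[ 3.491e-01  9.371e-01 -8.000e-04]
 [ 9.371e-01 -3.491e-01  7.000e-04]
 [ 4.000e-04 -1.000e-03 -1.000e+00]]
[ 391.41875661 -173.83495826   -3.67530399]
```

>>> step_arm(
  increments=[
    [[12,-5,0,0,0,0],[39,-17,0,0,0,0],[70,-31,0,0,0,0],[101,-45,0,0,0,0],[132,-59,0,0,0,0],[163,-72,0,0,0,0],[194,-86,0,0,0,0],[225,-100,0,0,0,0],[256,-114,0,0,0,0],[287,-128,0,0,0,0],[318,-141,0,0,0,0],[345,-153,0,0,0,0],[368,-163,0,0,0,0],[383,-170,0,0,0,0],[389,-173,0,0,0,0],[391,-174,0,0,0,0],[391,-174,0,0,0,0],[391,-174,0,0,0,0],[391,-174,0,0,0,0]],
  ],
)

```text
time: 7.4
tcp_pos: [0.4348, 0.1863, 0.1966]
orientation: [0.0, 0.822, 0.57, -0.0]
ft_force: [0.4, -0.2, -0.9]
width: 0.215
```

```bash
python3 - <<'E'
from h import *
(t,T,R,s),p,d=wr('w3'); q,dq=snap('scene','s3')
print(t,T,s['ft_force'],R.round(4),s['joint_pos'])
a=cv2.resize(p[100:320,160:380],None,fx=1.8,fy=1.8,interpolation=cv2.INTER_CUBIC)
b=cv2.resize(q[100:230,120:250],None,fx=3.0,fy=3.0,interpolation=cv2.INTER_CUBIC)
c=np.zeros((396,396+390,3),np.uint8);c[:,:396]=a;c[:390,396:]=b
save('m3',c)
for w in [[.4347,.1875,.078]]:
    ci=camera_info('scene');print(cv2.projectPoints(np.array([w]),ci['rvec'],ci['tvec'],ci['mtx'],None)[0])
E
```

```text
7.4 [0.43478085 0.18630725 0.19659805] [ 0.39860492 -0.21650597 -0.88690423] [[ 3.501e-01  9.367e-01 -0.000e+00]
 [ 9.367e-01 -3.501e-01 -2.000e-04]
 [-2.000e-04  0.000e+00 -1.000e+00]] [ 1.48668301e-01 -8.13310901e-02  1.91455010e+00 -1.63407172e-04
  1.30841354e+00  5.06347686e-01]
[[[192.36422853 173.90286944]]]
```

View pics/m3.png

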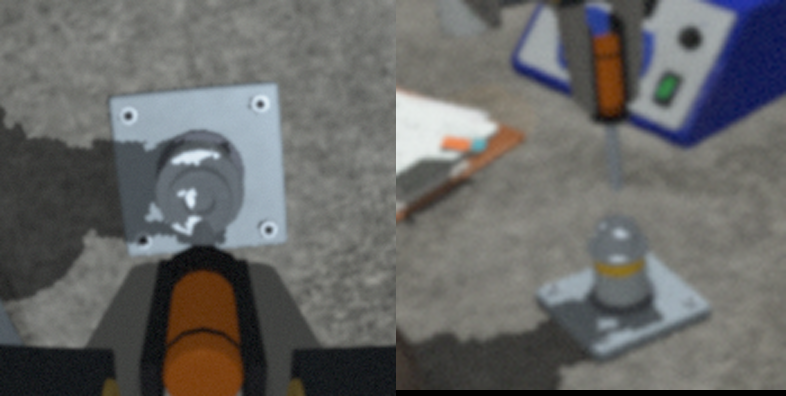

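The wrist view puts the cup hole at crop (205,198). In the scene view the stem tip at (616,188) is straight above the cup at (619,222), and yellow shows. Next I'll work out the alignment.

```bash
python3 - <<'E'
from h import *
t,T,R,s=pose()
w=wz((160+205/1.8,100+198/1.8),.078,R,T);print(w,(R.T@(w-T)*1000).round(1))
# plate centre from screws (z .012)
sc=np.array([wz((160+x/1.8,100+y/1.8),.012,R,T) for x,y in [(129,115),(260,103),(269,229),(144,240)]]);w=sc.mean(0);print('screws',w,(R.T@(w-T)*1000).round(1))
w=wz((160+203/1.8,100+368/1.8),T[2]+.0334,R,T);print('handle',(R.T@(w-T)*1000).round(1))
ci=camera_info('scene')
for w in [[T[0],T[1],T[2]-.0866],[.4347,.1875,.11],[.4347,.1875,.078]]:
    print(cv2.projectPoints(np.array([w]),ci['rvec'],ci['tvec'],ci['mtx'],None)[0].ravel())
E
```

```text
[0.43735503 0.1882018  0.078     ] [  2.6   1.8 118.6]
screws [0.43411051 0.18650291 0.012     ] [ -0.2  -0.7 184.6]
handle [  2.2   0.8 -33.4]
[191.63887746 161.77656307]
[191.25773843 161.64765264]
[192.36422853 173.90286944]
```

>>> step_arm(
  increments=[
    [[0,0,7,0,0,0],[0,0,15,0,0,0],[0,0,22,0,0,0],[0,0,26,0,0,0],[0,0,27,0,0,0],[0,0,27,0,0,0],[0,0,27,0,0,0],[0,0,27,0,0,0]],
  ],
)

```text
time: 8.3
tcp_pos: [0.4349, 0.187, 0.17]
orientation: [0.0, 0.821, 0.571, 0.0]
ft_force: [0.5, -0.6, 0.4]
width: 0.213
```

```bash
python3 - <<'E'
from h import *
(t,T,R,s),p,d=wr('w4'); q,dq=snap('scene','s4')
print(t,T,s['ft_force'])
a=cv2.resize(p[180:270,230:320],None,fx=4.4,fy=4.4,interpolation=cv2.INTER_CUBIC)
b=cv2.resize(q[140:212,158:230],None,fx=5.5,fy=5.5,interpolation=cv2.INTER_CUBIC)
c=np.zeros((396,792,3),np.uint8);c[:,:396]=a;c[:,396:]=b
save('m4',c)
E
```

```text
8.3 [0.43492199 0.18697891 0.16997065] [ 0.48604849 -0.61350833  0.37308085]
```

View pics/m4.png

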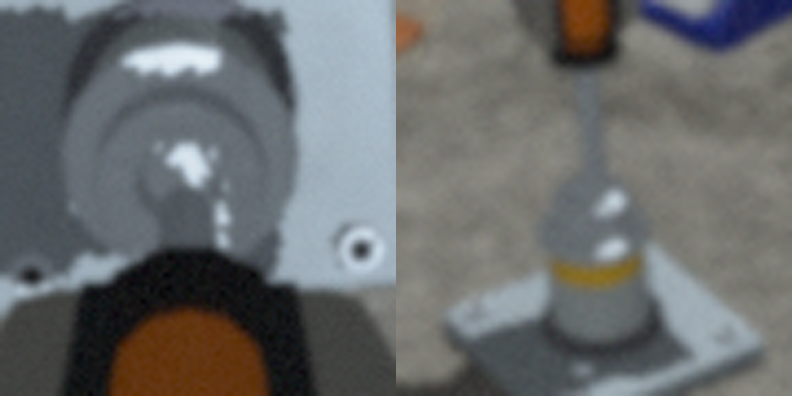

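The tip is just above the rim and side alignment looks good in both views. The fore-aft offset is unclear, so I'll overlay predicted circles on a contrast-stretched crop.

```bash
cat >> h.py <<'E'
def wproj(w,R,T):
    c=camera_info('wrist');K=np.array(c['mtx']);M=np.array(c['mount'])
    q=(R.T@(np.asarray(w)-T).T).T; q=(q-M[:3,3])@M[:3,:3]
    th=np.arctan2(np.hypot(q[:,0],q[:,1]),q[:,2]);ph=np.arctan2(q[:,1],q[:,0])
    return np.c_[K[0,2]+K[0,0]*th*np.cos(ph),K[1,2]+K[1,1]*th*np.sin(ph)]
def circ(c,r): 
    a=np.linspace(0,2*np.pi,60);return np.c_[c[0]+r*np.cos(a),c[1]+r*np.sin(a),0*a+c[2]]
E
python3 - <<'E'
from h import *
t,T,R,s=pose()
p=np.load('pics/w4.npz')['p'];q=np.load('pics/s4.npz')['p']
F=8;ci=camera_info('scene')
cup=np.array([.4347,.1875,.078]);tip=T+[0,0,-.0866]
def mk(img,v0,u0,n,pr):
    a=img[v0:v0+n,u0:u0+n].astype(float);a=np.clip((a-20)*2.2,0,255).astype(np.uint8);f=396/n
    a=cv2.resize(a,(396,396),interpolation=cv2.INTER_CUBIC)
    for c,r,col in [(cup,.0075,(255,0,0)),(cup,.016,(255,0,0)),(tip,.005,(0,255,0))]:
        x=(pr(circ(c,r))-[u0-.5,v0-.5])*f
        for y in x[::3]: cv2.circle(a,tuple(int(i) for i in y),1,col,-1)
    return a
A=mk(p,195,246,52,lambda w:wproj(w,R,T));B=mk(q,155,172,44,lambda w:cv2.projectPoints(w,ci['rvec'],ci['tvec'],ci['mtx'],None)[0].reshape(-1,2))
save('m5',np.hstack([A,B]))
Rs=cv2.Rodrigues(ci['rvec'])[0];print('cam',-Rs.T@ci['tvec'])
E
```

```text
cam [-0.21137919 -0.49635248  0.68121032]
```

View pics/m5.png

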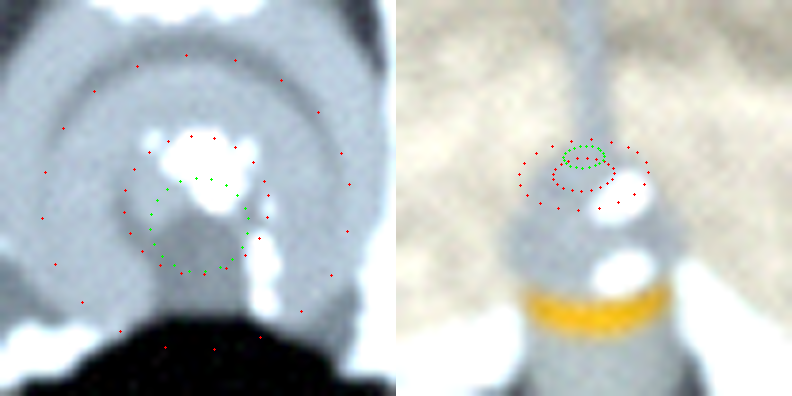

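The wrist overlay suggests the tip may sit 2–4 mm behind the cup centre along tool x. I'll check that with the wrist and scene depth maps, since each camera then measures tip and cup together.

```bash
python3 - <<'E'
from h import *
from scipy.optimize import least_squares
t,T,R,s=pose()
d=np.load('pics/w4.npz')['d'];c=camera_info('wrist');K=np.array(c['mtx']);M=np.array(c['mount'])
v,u=np.mgrid[0:420,0:560];x=(u-K[0,2])/K[0,0];y=(v-K[1,2])/K[1,1];th=np.hypot(x,y)+1e-9
X=np.stack([d*np.tan(th)*x/th,d*np.tan(th)*y/th,d],-1)@M[:3,:3].T+M[:3,3]   # tool coords
ok=(d>0)
ds=np.load('pics/s4.npz')['d'];ci=camera_info('scene');K=ci['mtx'];Rs=cv2.Rodrigues(ci['rvec'])[0]
S=((np.stack([(u-K[0,2])/K[0,0]*ds,(v-K[1,2])/K[1,1]*ds,ds],-1)-ci['tvec'])@Rs-T)@R
def fit(q,r,init=(0,0)):
    f=least_squares(lambda a:np.hypot(q[:,0]-a[0],q[:,1]-a[1])-r,init,loss='soft_l1',f_scale=.5);return f.x.round(2),np.abs(f.fun).mean().round(2)
for n,P,o in (('wrist',X*1000,ok),('scene',S*1000,ds>0)):
    r=np.hypot(P[...,0],P[...,1]);z=P[...,2]
    for nm,z0,z1,rm,rad in (('stem',30,55,14,5),('stem lo',55,82,9,5),('stem hi',30,50,12,5),('handle',-30,-5,18,10),('cupside',96,104,24,16),('tube',130,155,30,21)):
        q=P[o&(z>z0)&(z<z1)&(r<rm)]
        if len(q)>6: print(n,nm,len(q),*fit(q,rad))
    q=P[o&(abs(z-92)<2.5)&(r<22)]
    if len(q): print(n,'rim',len(q),cv2.minEnclosingCircle(q[:,:2].astype(np.float32)),q.min(0),q.max(0))
E
```

```text
wrist stem lo 150 [-2.5   0.54] 0.14
wrist handle 1611 [-1.9  0.5] 2.66
wrist cupside 171 [-0.49 -0.55] 5.78
wrist tube 567 [ 1.03 -1.13] 1.79
wrist rim 754 ((0.2901289761066437, -0.9372161626815796), 15.813633918762207) [-13.69858176 -16.5424377   90.16348559] [15.78745053 14.4763988  94.49305246]
scene stem 42 [-5.07  0.35] 1.13
scene stem lo 37 [-3.01  0.38] 0.87
scene stem hi 30 [-4.85  0.14] 1.06
scene handle 133 [-4.96  0.38] 1.99
scene cupside 55 [-2.12 -1.93] 2.63
scene tube 221 [-2.19 -1.38] 1.83
scene rim 66 ((-2.6988418102264404, -2.238970994949341), 15.567872047424316) [-18.17066456 -17.00722519  89.93411455] [11.80392022 12.6254969  94.3589271 ]
```

Depth agrees from both cameras: relative to the tip, the cup is about +2.7 mm in tool x and -1.5 mm in tool y. I'll correct, then recheck for tilt and offset.

>>> step_arm(
  increments=[
    [[2.7,-1.5,0,0,0,0],[2.7,-1.5,0,0,0,0],[2.7,-1.5,0,0,0,0],[2.7,-1.5,0,0,0,0],[2.7,-1.5,0,0,0,0]],
  ],
)

```text
time: 8.9
tcp_pos: [0.4342, 0.19, 0.1696]
orientation: [0.0, 0.821, 0.571, -0.0]
ft_force: [-0.3, 0.1, -0.3]
width: 0.213
```

```bash
cat > m.py <<'E'
from h import *
from scipy.optimize import least_squares
(t,T,R,s),p,d=wr('w6');c=camera_info('wrist');K=np.array(c['mtx']);M=np.array(c['mount'])
v,u=np.mgrid[0:420,0:560];x=(u-K[0,2])/K[0,0];y=(v-K[1,2])/K[1,1];th=np.hypot(x,y)+1e-9
P=1000*(np.stack([d*np.tan(th)*x/th,d*np.tan(th)*y/th,d],-1)@M[:3,:3].T+M[:3,3])
print(t,T,s['ft_force'],s['width'])
r=np.hypot(P[...,0],P[...,1]);z=P[...,2];o=d>0
q=P[o&(z>50)&(z<84)&(r<9)]
f=least_squares(lambda a:np.hypot(q[:,0]-a[0]-a[2]*(q[:,2]-70)/10,q[:,1]-a[1]-a[3]*(q[:,2]-70)/10)-5,[0,0,0,0],loss='soft_l1',f_scale=.4)
print('stem at z70, slope/10mm',f.x.round(2),len(q),q[:,2].min(),q[:,2].max())
a=P[...,2];zr=(T[2]-.078)*1000
q=P[o&(abs(z-zr)<2.5)&(r<22)&(r>8)]
h=q[cv2.convexHull(q[:,:2].astype(np.float32),returnPoints=False).ravel()]
f=least_squares(lambda a:np.hypot(h[:,0]-a[0],h[:,1]-a[1])-16,[0,0],loss='soft_l1',f_scale=.4)
print('rim',f.x.round(2),cv2.minEnclosingCircle(q[:,:2].astype(np.float32)),len(q))
E
python3 m.py
```

```text
8.9 [0.43420633 0.18998718 0.16959075] [-0.30135754  0.09518981 -0.32944992] 0.21259844891800436
stem at z70, slope/10mm [-2.51  0.57  0.02  0.04] 167 53.793315192238566 83.93164048059381
rim [-2.95  0.75] ((-2.368662118911743, 0.6893187761306763), 15.666563987731934) 649
```

The stem is now centred on the cup within 0.5 mm and upright. I'll lower it gently in stages.

>>> step_arm(
  increments=[
    [[0,0,3,0,0,0],[0,0,6,0,0,0],[0,0,9,0,0,0],[0,0,12,0,0,0],[0,0,15,0,0,0],[0,0,15,0,0,0],[0,0,15,0,0,0]],
  ],
)

```text
time: 9.65
tcp_pos: [0.4342, 0.19, 0.1545]
orientation: [-0.0, 0.821, 0.57, -0.0]
ft_force: [-0.3, -0.2, -1.1]
width: 0.209
```

>>> step_arm(
  increments=[
    [[0,0,1,0,0,0],[0,0,2,0,0,0],[0,0,3,0,0,0],[0,0,4,0,0,0],[0,0,5,0,0,0],[0,0,5,0,0,0],[0,0,5,0,0,0]],
  ],
)

```text
time: 10.35
tcp_pos: [0.4344, 0.19, 0.1499]
orientation: [0.0, 0.821, 0.57, 0.0]
ft_force: [-1.0, 0.6, 4.9]
width: 0.213
```

>>> step_arm(
  increments=[
    [[0,0,1,0,0,0],[0,0,2,0,0,0],[0,0,3,0,0,0],[0,0,4,0,0,0],[0,0,5,0,0,0],[0,0,6,0,0,0],[0,0,7,0,0,0],[0,0,7,0,0,0],[0,0,7,0,0,0]],
  ],
)

```text
time: 11.25
tcp_pos: [0.4345, 0.1901, 0.1431]
orientation: [0.0, 0.821, 0.571, 0.0]
ft_force: [-2.6, 0.7, 7.8]
width: 0.207
```

>>> step_arm(
  increments=[
    [[0,0,0.5,0,0,0],[0,0,1,0,0,0],[0,0,1.5,0,0,0],[0,0,2,0,0,0],[0,0,2,0,0,0],[0,0,2,0,0,0]],
  ],
)

```text
time: 11.85
tcp_pos: [0.4345, 0.1901, 0.1413]
orientation: [0.0, 0.821, 0.57, 0.0]
ft_force: [-2.2, -0.5, 7.7]
width: 0.213
```

>>> step_arm(
  increments=[
    [[0,0,0.3,0,0,0],[0,0,0.6,0,0,0],[0,0,1,0,0,0],[0,0,1,0,0,0],[0,0,1,0,0,0]],
  ],
)

```text
time: 12.35
tcp_pos: [0.4346, 0.1901, 0.1405]
orientation: [0.0, 0.821, 0.571, 0.0]
ft_force: [-2.6, -0.0, 10.1]
width: 0.209
```

>>> step_arm(
  increments=[
    [[0,0,0.3,0,0,0],[0,0,0.5,0,0,0],[0,0,0.5,0,0,0],[0,0,0.5,0,0,0]],
  ],
)

```text
time: 12.75
tcp_pos: [0.4347, 0.1901, 0.1404]
orientation: [0.0, 0.821, 0.571, 0.0]
ft_force: [-3.2, -0.6, 12.3]
width: 0.212
```

>>> step_arm(
  increments=[
    [[0,0,0.3,0,0,0],[0,0,0.6,0,0,0],[0,0,1,0,0,0],[0,0,1,0,0,0],[0,0,1,0,0,0]],
  ],
)

```text
time: 13.25
tcp_pos: [0.4349, 0.1902, 0.1403]
orientation: [0.0, 0.821, 0.571, 0.001]
ft_force: [-5.3, 0.6, 17.8]
width: 0.213
```

```bash
python3 - <<'E'
from h import *
q,dq=snap('scene','s7');t,T,R,s=pose();print(t,T,s['ft_force'])
b=cv2.resize(q[100:212,130:260],None,fx=5.3,fy=5.3,interpolation=cv2.INTER_CUBIC);save('m7',b)
E
python3 m.py
```

```text
13.3 [0.43486144 0.19023206 0.14028453] [-5.39935355  0.5346887  17.46442976]
13.3 [0.43486144 0.19023206 0.14028453] [-5.39935355  0.5346887  17.46442976] 0.21285832703377006
stem at z70, slope/10mm [ 0.58 -0.21  3.01 -0.36] 330 51.94995145720052 83.93132377853007Traceback (most recent call last):
  File "m.py", line 13, in <module>
    h=q[cv2.convexHull(q[:,:2].astype(np.float32),returnPoints=False).ravel()]
        ^^^^^^^^^^^^^^^^^^^^^^^^^^^^^^^^^^^^^^^^^^^^^^^^^^^^^^^^^^^^^^^^^^^
AttributeError: 'NoneType' object has no attribute 'ravel'
```

View pics/m7.png

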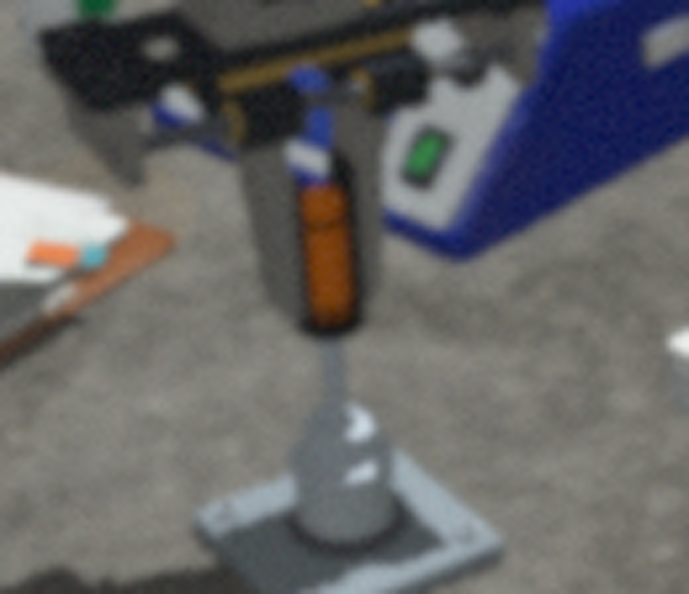

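There is no yellow below the flange, the stem is in the cup and the probe is upright. I'll hold briefly to confirm it is steady, then hand in.

>>> step_arm(
  increments=[
    [[0,0,0,0,0,0],[0,0,0,0,0,0],[0,0,0,0,0,0],[0,0,0,0,0,0],[0,0,0,0,0,0]],
  ],
)

```text
time: 13.85
tcp_pos: [0.4349, 0.1902, 0.1403]
orientation: [0.0, 0.821, 0.571, 0.001]
ft_force: [-4.6, -0.0, 17.4]
width: 0.212
```

```bash
python3 -c "
from cell import *
s=read_state();print(s['time'],s['tcp_pos'],s['ft_force'],s['width']);print(close_job())"
```

```text
13.85 [0.4348911  0.19020876 0.14029247] [-4.57895839 -0.04037457 17.37625005] 0.21169752993759494
the job is handed in; nothing more can be done
None
```

I pulled the large orange probe straight up out of the holder and stood its tip in the checker cup. I then pressed the cup down onto its stop and handed the job in at 13.85 s, still gripping the probe.

**Last checks:**
- **On the stop:** the last scene picture shows no yellow below the flange and the probe upright with its stem in the cup. The height stayed at 140.3 mm while the force held steady at about 17 N, well under 60 N. The sideways force was about 5 N.
- **Grip:** the gripper opening was 0.212 (about 19.5 mm), which fits the 20 mm handle.
- **Other probes:** I did not touch the grey and blue probes, but I took no final picture of the holder.

**Checks that failed or disagreed:**
- **Camera positions:** the top, wrist and scene cameras disagreed by 2–4 mm. Just before lowering I corrected the tip by 2.7 mm and 1.5 mm using the wrist depth map, after which it was centred on the cup to within about 0.5 mm.
- **Final depth fit:** the last wrist depth fit gave no usable result. The lowered cup got into the stem measurement, so I relied on the picture and the steady force and height instead.

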